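Bed a brass blocking die on its parallels in the vise

TASK

The brass die in the little vise stands high and crooked above its two steel parallels, which have crept sideways: slide the parallels along until each sticks out evenly at both ends of the die. Then knock the die down with the mallet on its two plain end lands, never on the raised ornament and never with the fingers, until it is bedded firmly at both ends and neither parallel will slide any more. Stand the mallet back on its face on the cork pad, and leave the other things on the bench where they are.

Things in the scene. Friction and masses are not known exactly. Their poses are not given: they have to be found in the camera images.
- vise: Steel toolmaker's vise bolted to the bench. Origin on the bench below the middle of the jaw gap; x runs across the gap from moving to fixed jaw, y along the jaws, z up. Jaws y -50 to 50 mm, tops 85 mm up; gap x -20 to 20 mm, its bed 45 mm up. Fixed jaw to x = 61, moving jaw to x = -67, foot x -143 to 83 mm; tommy bar (72 mm long, 60 mm up) at x = -155 mm.
- parallel_a: Loose steel bar 8 mm (x) x 150 (y) x 22 high, 0.2 kg, on the vise bed along the jaws. Origin: centre of underside. One of a like pair, one against each jaw (15.5 mm off the middle; which varies). End faces 75 mm from the origin, 45 to 67 mm above the bench. Even when its origin is level with the vise's along y: ends then 20 mm past the die. Slides at 1 to 2 N until the die pinches it.
- parallel_b: The other parallel, the same as parallel_a.
- die: Brass die 40 mm wide (x, between the jaws) x 110 long (y) x 24 high, held by jaw friction above the parallels. Origin: centre of its underside. It only goes up or down and rocks lengthwise, and stays where left. Its ends start 2 to 12 mm high. 6 to 12 N pressed or knocked on an end land moves it; press it home with 15 N or more. Bedded, its underside is 67 mm, its top 91 mm above the bench.
- ornament (a point): Middle of the top of the raised ornament on the die, 34 mm wide, 43 mm long (from -21.5 to 21.5 mm along the die's y), 3 mm proud of the die's top. Not to be struck.
- land_left (a point): Point on the plain top of the die at its +y end: middle of the land to strike, 46 mm from the die's middle (plain from 21.5 to 55 mm). 91 mm above the bench when bedded. Knocking one end down lifts the far end a little, so the two ends take several turns.
- land_right (a point): The same at the die's -y end (46 mm from the middle).
- pad: Thin cork pad fixed on the bench, 150 mm (x) x 190 mm (y) x 6 mm. Origin at the centre of its underside.
- mallet: Soft-faced mallet, 0.38 kg, standing on the pad on a nylon face. Origin: centre of that lower face; z up through the head; wooden handle level along its -x, axis 36 mm above the face. Head 36 mm diameter, 72 mm high, centred over the origin. Handle 20 mm wide (y), 22 mm high, from 17 to 128 mm from the head axis. Weight about 7 mm from the head axis, on the handle's side.
- mallet_grip (a point): Point in the middle of the mallet's handle, 50 mm from the head axis along -x and 36 mm above the lower face; axes as the mallet.
- bole_jar: Bystander: red jar, 50 mm diameter, 55 mm high, standing off one end of the vise jaws. Origin under it.
- size_bottle: Bystander: amber bottle, 48 mm diameter, 85 mm high, standing off the other end of the vise jaws. Origin under it.
- burnisher: Bystander: burnisher with dark wooden handle and stone tip, about 155 mm long along its x (-85 to 70 mm), 13 mm thick, lying on the cork pad beside the mallet. Origin on its underside.
- knife: Bystander: gilder's knife lying on the bench, 253 mm long along its x (-133 to 120 mm), 22 mm wide, 14 mm high. Origin on its underside.
- leaf_book: Bystander: book of gold leaf lying flat near the robot, 85 x 85 x 7 mm. Origin under its middle.
- weight: Bystander: brass knob weight, 48 mm diameter, 56 mm high, at the back. Origin under it.
- brush_pot: Bystander: blue pot of brushes, 72 mm diameter, brush tips up to 225 mm high, at the back. Origin under it.

How it is judged:
By the outcome, as a careful person would: the job done as asked, in the order asked, and still so for the second after the job is handed in, with the robot touching nothing.
It also fails if it takes over 72 s, if anything falls off the work surface, if the arm or the gripper's body presses on something with over 40 N, if the wrist force passes 120 N, or if a joint passes its speed limit or range.

ROBOT

A 6-joint arm with a two-finger parallel gripper is mounted at the origin on the work surface. World frame = base frame: x ahead of the robot, y to its left, z up, the work surface at z = 0. Lengths are in m, angles in degrees, forces in N, time in s.
With the tool pointing down it reaches from about 0.35 to 0.875 m from the base axis. Payload 4.2 kg.
Tool frame: the origin (TCP) lies on the centre line of the jaws, within the pads' length; the fingertips stand tip_reach ahead of it and the grasp point (between the pads) is the TCP (tip_reach is the distance from the TCP to the fingertips, in m); z points along the fingers, y is the line along which they close (so a half turn about z gives the same grasp; the last joint's range is limited). The gripper opens to 87 mm and grips with 3 to 60 N. Pads are 19 mm wide; open, the fingers measure 117 mm over their backs; the gripper's body (75 mm by 190 mm) begins 51 mm behind the grasp point.
Start: joints at [14.817, 22.042, 0.453, 0, -68.411, -14.817], TCP at [0.625, 0, 0.242] pointing down, gripper open.
Joint ranges: [-179.83, 179.83], [-69.29, 118.12], [-61.27, 80.66], [-181.25, 117.63], [-171.15, -9.14], [-177.46, 177.46]. Speed limits (degrees/s): [159.86, 159.86, 180, 180, 180, 180].

INTERFACE

Orientations are given as a 3x3 rotation matrix whose columns are the frame's x, y, z axes.
In Python, from station import sense, capture, finish_job, tip_reach gives the robot as it stands.
- The arm moves only by the tool arm_command, never from a script. Its argument "deltas" is a list of rows, each a list of 7 numbers: the turn, a rotation vector about the tool's x, y, z in rad, then the shift along the tool's x, y, z in cm, then the closure, from -1 (fully open) to 1 (shut), so that 0 is half open. In form: [[rx, ry, rz, dx, dy, dz, hand], ...]. A call has 1 to 8 rows; each row is the pose to reach, as a shift and turn from the pose commanded when the call began, along the tool's axes at that moment; what a row does not reach only later rows make up. A row lasts 1/12 s, in which the tool goes at most 41.7 mm and 7.16 degrees, less where a joint would pass 70% of its speed; a pose out of reach is approached as far as the arm can. A call with a gripper value outside its range is refused whole. The fingers move at their own pace and stop on an object; the grip force is fixed at half the most. Time passes only in rows, so rows that repeat a pose let the fingers close. It gives the time, the measured TCP pose, the force, the opening and the grip force at its end, in the units of the state.
- sense(): the state, without advancing time (a new reading comes with each control period).
- capture(name): name is "scene" or "side" or "wrist"; returns a dict with "pixels" (400x640x3 uint8, blue, green, red), "fovy" (degrees; the focal length in pixels is half the picture's height over the tangent of half this angle, whatever the lens; pixels are square), "cx", "cy" (the principal point, pixels), "rvec" (rotation vector, rad) and "tvec" (3), from world to camera coordinates, as OpenCV has them. Camera axes: x right, y down, z forward; pixel columns grow to the right and rows downward; lengths in m; the calibration is good to about 2 mm. A picture is of the moment at which its call begins. There is no depth.
- finish_job(): hands the job in; it is judged then, once.
The state is a dict: "time_s": time; "joints": joint angles; "joint_velocities": joint speeds; "effort": joint torques, N m; "tcp_pos": TCP position; "ee_rot": TCP orientation; "wrist_force": force on the tool from outside, world axes, zero at the start; "moment": the same for the moment, N m; "gripper_width": opening from 0.0 (shut) to 1.0 (fully open); "gripper_force": force on a finger pad.
Only numpy, scipy, OpenCV 4.12 (cv2) and the standard library are available. Lean on these libraries where they do the work, as an engineer would, in place of code of your own. Each camera call takes 0.05 s, during which the arm holds its last target. There are 200 camera calls.

## Working session

There is one attempt and no reset: what is moved stays moved. The work goes in short steps, Python scripts to look and compute and a tool call to move; the robot and the scene stay as the last step left them, time stands still between calls to the robot, and variables do not carry over. Pictures are saved under pics/ and viewed, at most 10 in all, crops included, and the job is handed in when it is done.

Besides the shell and the picture viewer there is one more tool, called after "Emit:" as name(argument=value, ...), one argument or row to a line, values as JSON. arm_command: Moves the arm, as the interface text tells. Its arguments: {"type":"object","properties":{"deltas":{"type":"array"}},"required":["deltas"]}

```bash
mkdir -p pics; cat > h.py <<'E'
import numpy as np, cv2
from station import sense, capture, finish_job, tip_reach
def cam(n):
    c=capture(n); R=cv2.Rodrigues(np.array(c["rvec"],float))[0]; t=np.array(c["tvec"],float).ravel()
    f=200/np.tan(np.radians(c["fovy"])/2); return c["pixels"],(R,t,f,c["cx"],c["cy"])
def ray(k,u,v):
    R,t,f,cx,cy=k; d=R.T@np.array([(u-cx)/f,(v-cy)/f,1]); return -R.T@t,d
def onz(k,u,v,z):
    o,d=ray(k,u,v); return o+d*(z-o[2])/d[2]
def proj(k,p):
    R,t,f,cx,cy=k; q=R@np.array(p,float)+t; return q[:2]/q[2]*f+[cx,cy]
E
python3 - <<'E'
from h import *
print(tip_reach if not callable(tip_reach) else tip_reach()); s=sense(); print(s["tcp_pos"],s["ee_rot"],s["gripper_width"])
for n in("scene","side","wrist"):
    p,k=cam(n); cv2.imwrite(f"pics/{n}0.png",p); print(n,-k[0].T@k[1],k[2:])
E
```

```text
0.019
[6.24434493e-01 4.56920757e-05 2.40447020e-01] [[-1.88337672e-04 -9.99997533e-01 -2.21312654e-03]
 [-9.99999980e-01  1.88469574e-04 -5.93913163e-05]
 [ 5.98082768e-05  2.21311531e-03 -9.99997549e-01]] 0.9996055182459663
scene [1.16993651 0.05525226 1.17704882] (np.float64(391.04484054840833), 320.6545149426613, 200.2766569502152)
side [-0.25831701  0.73126671  1.07411065] (np.float64(489.9586253758473), 316.858398226, 198.58031708152768)
wrist [ 0.6253656  -0.07911902  0.38331143] (np.float64(342.00433862175873), 313.91134316909455, 193.62626247269677)
```

View pics/scene0.png

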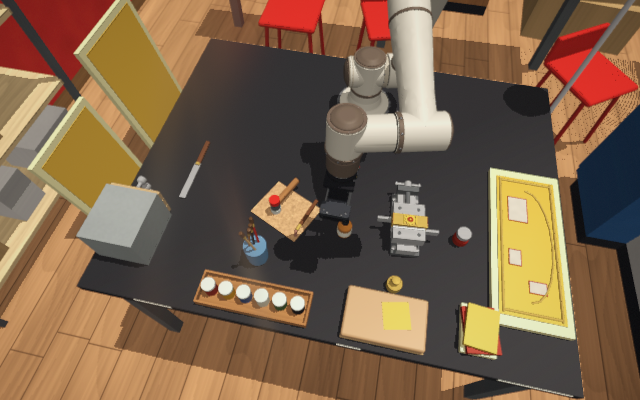

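View pics/side0.png

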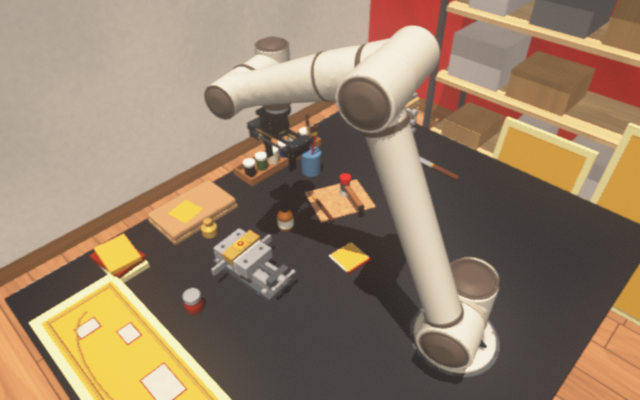

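View pics/wrist0.png

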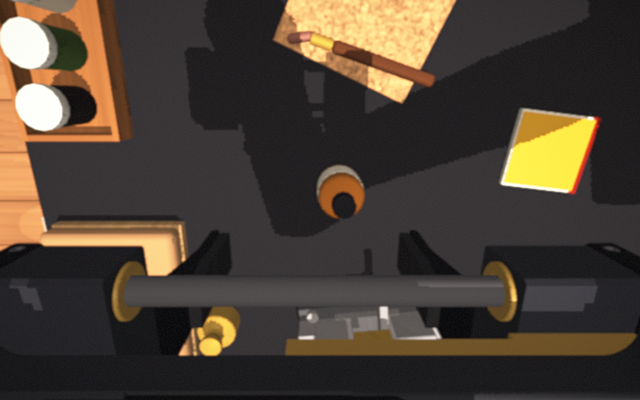

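The scene view shows the vise near (408,220) with its tommy bar toward the robot. The parallels' ends are near (380,220) and (437,232). The mallet (red head near (275,203)) and burnisher are on the pad. The bottle is at (345,228) and the jar at (461,237).

```bash
python3 - <<'E'
from h import *
p,k=cam("scene")
for n,u,v,z in[("orn",410,219,.1),("parL",437,232,.067),("parR",380,220,.067),("tommy",407,186,.06),("jar",462,234,.05),("bottle",345,225,.08),("malhead",274,201,.075),("malhandle end",296,181,.04),("weight",395,283,.04)]:
    print(n,onz(k,u,v,z).round(3))
cv2.imwrite("pics/c1.png",cv2.resize(p[165:285,235:485],None,fx=3.2,fy=3.2,interpolation=cv2.INTER_CUBIC))
E
```

```text
orn [0.557 0.221 0.1  ]
parL [0.567 0.314 0.067]
parR [0.563 0.133 0.067]
tommy [0.41  0.206 0.06 ]
jar [0.548 0.397 0.05 ]
bottle [0.61  0.027 0.08 ]
malhead [ 0.571 -0.215  0.075]
malhandle end [ 0.458 -0.171  0.04 ]
weight [0.75  0.207 0.04 ]
```

View pics/c1.png

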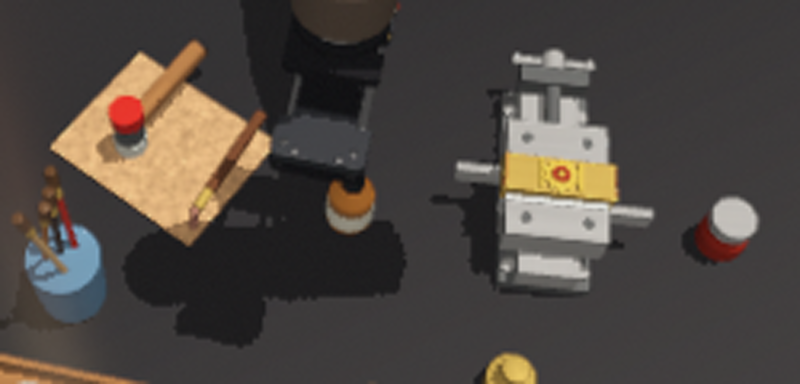

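Emit:
arm_command(
  deltas=[
    [0, 0, 0, -4, 0.7, -1, -1],
    [0, 0, 0, -8, 1.4, -2, -1],
    [0, 0, 0, -12, 2.1, -4, -1],
    [0, 0, 0, -16, 2.8, -6, -1],
    [0, 0, 0, -20, 3.5, -7, -1],
    [0, 0, 0, -24, 4.2, -8, -1],
    [0, 0, 0, -28, 4.9, -9, -1],
    [0, 0, 0, -32, 5.6, -10, -1],
  ],
)

```text
time_s: 0.87
tcp_pos: [0.5695, 0.3142, 0.3402]
ee_rot: [[0.0, -1.0, -0.0], [-1.0, -0.0, 0.0], [-0.0, 0.0, -1.0]]
wrist_force: [0.9, 0.4, -0.2]
gripper_width: 1.002
gripper_force: 0.0
```

Emit:
arm_command(
  deltas=[
    [0, 0, 0, -3, 0.4, 0, -1],
    [0, 0, 0, -6, 0.8, 0, -1],
    [0, 0, 0, -6, 0.8, 0, -1],
    [0, 0, 0, -6, 0.8, 0, -1],
  ],
)

```text
time_s: 1.2
tcp_pos: [0.5616, 0.374, 0.3383]
ee_rot: [[0.003, -1.0, -0.002], [-1.0, -0.003, -0.001], [0.001, 0.002, -1.0]]
wrist_force: [0.6, -1.4, -0.2]
gripper_width: 1.001
gripper_force: 0.0
```

```bash
python3 - <<'E'
from h import *
s=sense(); print(s["tcp_pos"],s["time_s"])
p,k=cam("wrist"); cv2.imwrite("pics/w1.png",p); np.savez("w1.npz",p=p,R=k[0],t=k[1],k=k[2:]);print(-k[0].T@k[1],k[0])
E
```

```text
[0.56156206 0.37399329 0.33834399] 1.2
[0.56259735 0.29504685 0.48116024] [[-0.99999097 -0.00370021  0.00208964]
 [-0.0029466   0.95809195  0.2864457 ]
 [-0.00306197  0.28643696 -0.9580942 ]]
```

View pics/w1.png

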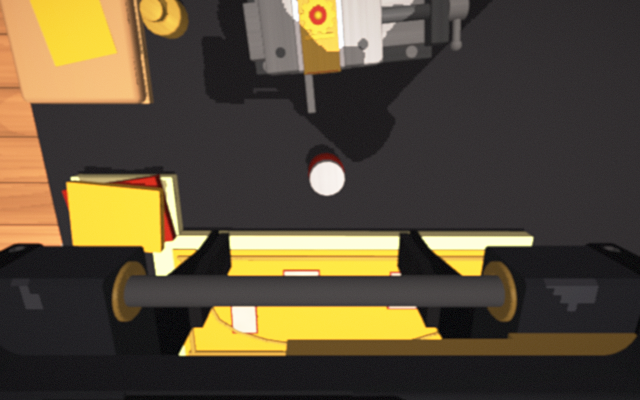

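The view shows the die's +y end at rows 0–72, the fixed-jaw parallel's end at (310,112) and the jar at (326,177). The camera is tilted toward +y, so I move back 13 cm to frame the whole vise.

Emit:
arm_command(
  deltas=[
    [0, 0, 0, 4, 0, 0, -1],
    [0, 0, 0, 8, 0, 0, -1],
    [0, 0, 0, 12, 0, 0, -1],
    [0, 0, 0, 13.5, 0, 0, -1],
    [0, 0, 0, 13.5, 0, 0, -1],
    [0, 0, 0, 13.5, 0, 0, -1],
  ],
)

```text
time_s: 1.75
tcp_pos: [0.5626, 0.2356, 0.3404]
ee_rot: [[-0.003, -1.0, 0.001], [-1.0, 0.003, 0.001], [-0.001, -0.001, -1.0]]
wrist_force: [0.8, 0.4, 0.9]
gripper_width: 1.002
gripper_force: 0.0
```

```bash
python3 - <<'E'
from h import *
s=sense(); print(s["tcp_pos"],s["time_s"])
p,k=cam("wrist"); np.savez("w2.npz",p=p,R=k[0],t=k[1],k=k[2:])
cv2.imwrite("pics/w2.png",cv2.resize(p[0:235,200:500],None,fx=2.5,fy=2.5,interpolation=cv2.INTER_CUBIC))
E
```

```text
[0.56258247 0.23564601 0.34044819] 1.75
```

View pics/w2.png

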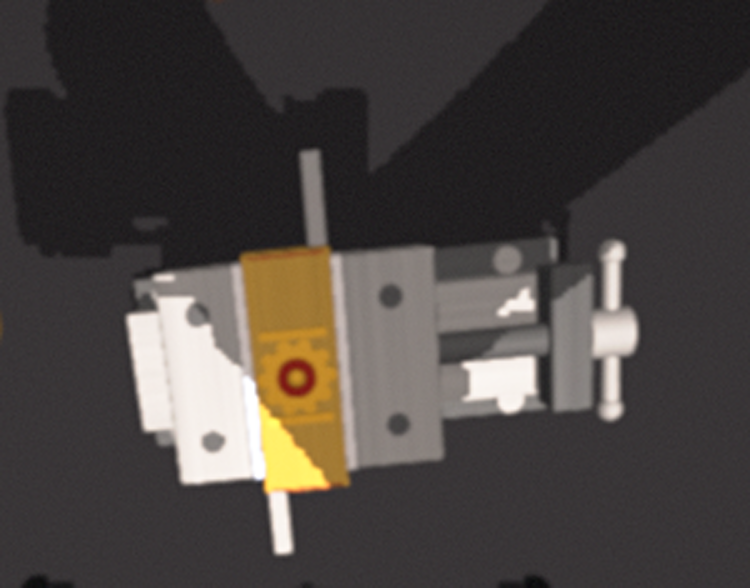

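The vise is clear: ornament at crop (297,378). The moving-jaw parallel's end is at crop (310,151) and sticks out to −y. The fixed-jaw parallel's end is at (283,553) and sticks out to +y. Jaw-top corners are at (335,254), (434,248), (443,459), (347,468) and (181,485).

```bash
python3 - <<'E'
from h import *
d=np.load("w2.npz"); k=(d["R"],d["t"],*d["k"])
C=lambda x,y,z: onz(k,200+x/2.5,y/2.5,z)[:2]
Mi_m,Mo_m,Mo_p,Mi_p=[C(x,y,.085) for x,y in[(335,254),(434,248),(443,459),(347,468)]]
Fo_p=C(181,485,.085); Fo_m=C(158,273,.085)
print("jaw len",np.linalg.norm(Mo_m-Mo_p),np.linalg.norm(Fo_m-Fo_p),"across p",np.linalg.norm(Mo_p-Fo_p),"m",np.linalg.norm(Mo_m-Fo_m))
Y=(Mo_p-Mo_m)+(Fo_p-Fo_m); Y/=np.linalg.norm(Y); X=np.array([Y[1],-Y[0]])
print("yaw",np.degrees(np.arctan2(X[1],X[0])))
mid=(Mo_p+Mo_m+Fo_p+Fo_m)/4; O=mid+3*X/1000
O2=np.array([X@(O),Y@(O)])
print("O",O)
for n,x,y,z in[("parA -y end",310,150,.067),("parB +y end",283,554,.067),("orn",297,378,.101),("die -y L",242,254,.098),("die -y R",329,248,.098),("die +y L",266,491,.098),("die +y R",348,485,.098)]:
    q=C(x,y,z); print(n,q.round(4),((q-O)@X*1000).round(1),((q-O)@Y*1000).round(1))
p,k=cam("scene")
for n,u,v in[("L",437,232),("R",380,220)]: 
    q=onz(k,u,v,.067)[:2]; print(n,((q-O)@X*1000).round(1),((q-O)@Y*1000).round(1))
# mallet: red cap in scene, side
P,R3=[],[]
for n in("scene","side"):
    p,k=cam(n); h=cv2.cvtColor(p,cv2.COLOR_BGR2HSV); m=cv2.inRange(h,(0,170,120),(8,255,255))|cv2.inRange(h,(173,170,120),(180,255,255))
    q=proj(k,(.571,-.215,.075)); nn,l,st,ce=cv2.connectedComponentsWithStats(m)
    i=min(range(1,nn),key=lambda i:np.linalg.norm(ce[i]-q)+(1e3 if st[i,4]<15 else 0)); print(n,q,ce[i],st[i]); o,dd=ray(k,*ce[i]); dd/=np.linalg.norm(dd); P.append(o);R3.append(np.eye(3)-np.outer(dd,dd))
print(np.linalg.solve(sum(R3),sum(r@o for r,o in zip(R3,P))))
E
```

```text
jaw len 0.09849614988273289 0.10049703992058932 across p 0.12742541376034752 m 0.12485093028201154
yaw 4.556935593762278
O [0.55727833 0.22095181]
parA -y end [0.5515 0.1231] -13.5 -97.0
parB +y end [0.5643 0.3198] 14.8 98.0
orn [0.5576 0.2217] 0.4 0.7
die -y L [0.5816 0.1678] 20.1 -54.9
die -y R [0.5438 0.1654] -17.8 -54.3
die +y L [0.5721 0.2758] 19.1 53.5
die +y R [0.5335 0.2729] -19.6 53.7
L 17.0 92.1
R -1.8 -88.4
scene [274.0343783  201.10671365] [274.17 200.09] [269 195  11  12 100]
side [342.62197797 176.42695552] [344.9375     178.08333333] [340 173  11  11  96]
[ 0.56390686 -0.21757033  0.06994589]
```

Emit:
arm_command(
  deltas=[
    [0, 0, -0.08, -3, 0, 3, 1],
    [0, 0, -0.08, -7, 0, 6, 1],
    [0, 0, -0.08, -10.1, 0, 10, 1],
    [0, 0, -0.08, -10.1, 0, 14, 1],
    [0, 0, -0.08, -10.1, 0, 18, 1],
    [0, 0, -0.08, -10.1, 0, 21, 1],
    [0, 0, -0.08, -10.1, 0, 22, 1],
    [0, 0, -0.08, -10.1, 0, 22, 1],
  ],
)

```text
time_s: 2.62
tcp_pos: [0.5604, 0.3378, 0.1153]
ee_rot: [[0.081, -0.997, -0.007], [-0.997, -0.081, -0.006], [0.006, 0.007, -1.0]]
wrist_force: [0.1, 0.0, 0.9]
gripper_width: 0.475
gripper_force: 0.0
```

```bash
cat >> h.py <<'E'
O=np.array([.5573,.2210]);a=np.radians(4.56);X=np.array([np.cos(a),np.sin(a)]);Y=np.array([-X[1],X[0]])
def V(p): p=np.array(p)[:2]-O; return (np.array([p@X,p@Y])*1000).round(1)
def st():
    s=sense(); T=np.array(s["ee_rot"]); print("t",round(s["time_s"],2),"tcp",np.round(s["tcp_pos"],4),"V",V(s["tcp_pos"]),"yaw",np.degrees(np.arctan2(-T[1,0],-T[0,0])).round(2),"F",np.round(s["wrist_force"],1),"w",s["gripper_width"]); return s
E
python3 - <<'E'
from h import *
st(); p,k=cam("side"); q=proj(k,(.557,.28,.07)).astype(int); c=p[q[1]-75:q[1]+75,q[0]-100:q[0]+100]; cv2.imwrite("pics/s3.png",cv2.resize(c,None,fx=4,fy=4,interpolation=cv2.INTER_CUBIC))
E
```

```text
t 2.62 tcp [0.5604 0.3378 0.1153] V [ 12.4 116.2] yaw 94.64 F [0.1 0.  0.9] w 0.4753854375345893
```

View pics/s3.png

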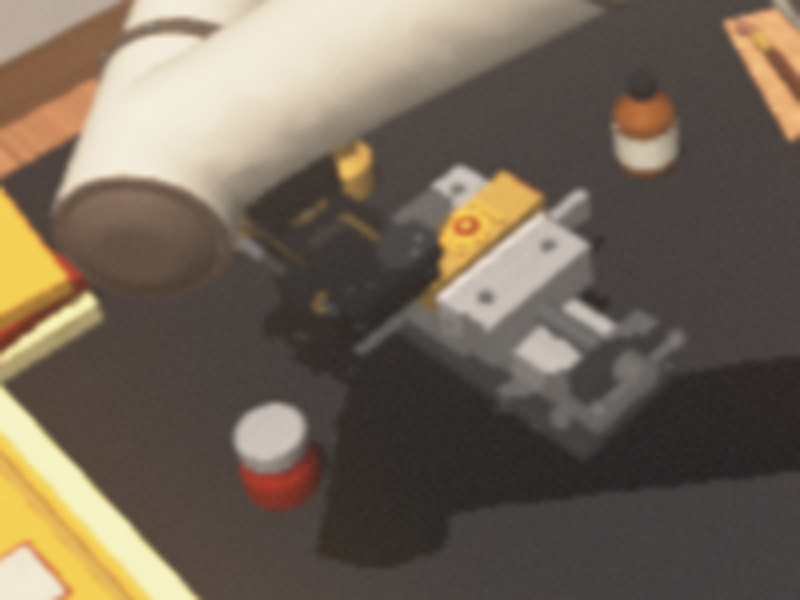

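The fingers are over the +y end, clear of the jar (at crop (275,455)). Now I descend, closing the fingers.

Emit:
arm_command(
  deltas=[
    [0, 0, 0, 0, -0.2, 0, 1],
    [0, 0, 0, 0, -0.2, 1, 1],
    [0, 0, 0, 0, -0.2, 2, 1],
    [0, 0, 0, 0, -0.2, 3, 1],
    [0, 0, 0, 0, -0.2, 4, 1],
    [0, 0, 0, 0, -0.2, 4.6, 1],
    [0, 0, 0, 0, -0.2, 4.6, 1],
    [0, 0, 0, 0, -0.2, 4.6, 1],
  ],
)

```text
time_s: 3.33
tcp_pos: [0.5642, 0.3383, 0.073]
ee_rot: [[0.08, -0.997, -0.001], [-0.997, -0.08, -0.001], [0.001, 0.001, -1.0]]
wrist_force: [-0.4, -0.5, 1.3]
gripper_width: 0.003
gripper_force: 0.0
```

Emit:
arm_command(
  deltas=[
    [0, 0, 0, 0.3, 0, 0, 1],
    [0, 0, 0, 0.6, 0, 0, 1],
    [0, 0, 0, 0.8, 0, 0, 1],
    [0, 0, 0, 1.0, 0, 0, 1],
    [0, 0, 0, 1.2, 0, 0, 1],
  ],
)

```text
time_s: 3.75
tcp_pos: [0.5656, 0.3268, 0.0742]
ee_rot: [[0.08, -0.997, 0.001], [-0.997, -0.08, 0.001], [-0.001, -0.001, -1.0]]
wrist_force: [-0.1, 0.7, -0.1]
gripper_width: 0.005
gripper_force: 0.6
```

```bash
python3 -c "
from h import *
st()"
```

```text
t 3.75 tcp [0.5656 0.3268 0.0742] V [ 16.7 104.8] yaw 94.58 F [-0.1  0.7 -0.1] w 0.005268305518057642
```

Emit:
arm_command(
  deltas=[
    [0, 0, 0, 0.2, 0, 0.4, 1],
    [0, 0, 0, 0.4, 0, 0.4, 1],
    [0, 0, 0, 0.6, 0, 0.4, 1],
  ],
)

```text
time_s: 4.0
tcp_pos: [0.5657, 0.3206, 0.0695]
ee_rot: [[0.08, -0.997, -0.0], [-0.997, -0.08, 0.0], [-0.0, 0.0, -1.0]]
wrist_force: [-0.2, 2.0, -0.1]
gripper_width: 0.008
gripper_force: 0.6
```

Emit:
arm_command(
  deltas=[
    [0, 0, 0, 0.2, 0, 0, 1],
    [0, 0, 0, 0.4, 0, 0, 1],
    [0, 0, 0, 0.6, 0, 0, 1],
    [0, 0, 0, 0.8, 0, 0, 1],
    [0, 0, 0, 0.8, 0, 0, 1],
  ],
)

```text
time_s: 4.42
tcp_pos: [0.5663, 0.312, 0.0695]
ee_rot: [[0.08, -0.997, -0.0], [-0.997, -0.08, -0.001], [0.0, 0.001, -1.0]]
wrist_force: [-1.0, 0.1, -0.1]
gripper_width: 0.006
gripper_force: 0.0
```

```bash
python3 -c "
from h import *
st()
p,k=cam('scene')
q=proj(k,(.557,.221,.07)).astype(int); cv2.imwrite('pics/c4.png',cv2.resize(p[q[1]-40:q[1]+40,q[0]-50:q[0]+50],None,fx=7,fy=7,interpolation=cv2.INTER_CUBIC)); print(q)"
```

```text
t 4.42 tcp [0.5663 0.312  0.0695] V [16.2 90. ] yaw 94.56 F [-1.   0.1 -0.1] w 0.005585091067473957
[407 223]
```

View pics/c4.png

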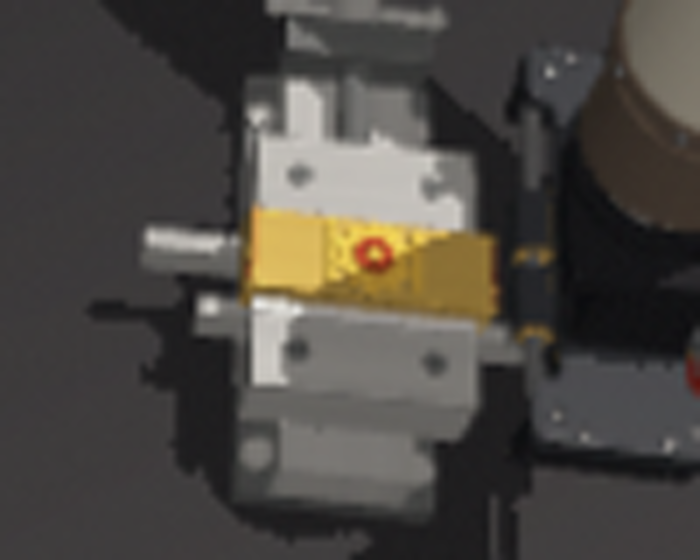

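The fixed-jaw parallel now shows at both ends (its −y end at crop (200,312)), so pushing works.

Emit:
arm_command(
  deltas=[
    [0, 0, 0, 0.15, 0, 0, 1],
    [0, 0, 0, 0.3, 0, 0, 1],
    [0, 0, 0, 0.4, 0, 0, 1],
    [0, 0, 0, 0.48, 0, 0, 1],
    [0, 0, 0, 0.48, 0, 0, 1],
  ],
)

```text
time_s: 4.88
tcp_pos: [0.5667, 0.3076, 0.0696]
ee_rot: [[0.08, -0.997, -0.0], [-0.997, -0.08, -0.0], [0.0, 0.0, -1.0]]
wrist_force: [-0.2, 0.2, -0.6]
gripper_width: 0.001
gripper_force: 0.2
```

```bash
python3 -c "
from h import *
st()"
```

```text
t 4.88 tcp [0.5667 0.3076 0.0696] V [16.2 85.6] yaw 94.58 F [-0.2  0.2 -0.6] w 0.0011781182124645229
```

Emit:
arm_command(
  deltas=[
    [0, 0, 0, -1, 0, 0, 1],
    [0, 0, 0, -1.5, 0, -2, 1],
    [0, 0, 0, -1.5, 0, -6, 1],
    [0, 0, 0, -1, 0, -10, 1],
    [0, 0, 0, 1, 0.4, -14, 1],
    [0, 0, 0, 3, 0.8, -18, 1],
    [0, 0, 0, 5, 1.2, -22, 1],
    [0, 0, 0, 7, 1.2, -25, 1],
  ],
)

```text
time_s: 5.55
tcp_pos: [0.5596, 0.2392, 0.3188]
ee_rot: [[0.081, -0.997, 0.001], [-0.997, -0.081, 0.0], [-0.0, -0.001, -1.0]]
wrist_force: [0.8, 0.0, -0.2]
gripper_width: 0.001
gripper_force: 0.0
```

Emit:
arm_command(
  deltas=[
    [0, 0, 0, 0, 0, -2, 1],
    [0, 0, 0, 0, 0, -2, 1],
    [0, 0, 0, 0, 0, -2, 1],
  ],
)

```text
time_s: 5.8
tcp_pos: [0.5605, 0.2396, 0.3379]
ee_rot: [[0.08, -0.997, 0.003], [-0.997, -0.08, 0.002], [-0.002, -0.003, -1.0]]
wrist_force: [-0.2, 0.9, -1.3]
gripper_width: 0.009
gripper_force: 0.0
```

```bash
python3 - <<'E'
from h import *
st(); p,k=cam("wrist"); np.savez("w3.npz",p=p,R=k[0],t=k[1],k=k[2:])
a=proj(k,[*(O+.0155*X+.075*Y),.067]);b=proj(k,[*(O-.0155*X-.075*Y),.067]);print(a,b,proj(k,[*(O+.0155*X-.075*Y),.067]))
cv2.imwrite("pics/w3.png",cv2.resize(p[30:230,240:440],None,fx=3,fy=3,interpolation=cv2.INTER_CUBIC))
E
```

```text
t 5.8 tcp [0.5605 0.2396 0.3379] V [ 4.6 18.3] yaw 94.57 F [-0.2  0.9 -1.3] w 0.008657043379649034
[306.12612664 201.90927884] [332.48482412  77.53769663] [305.42123844  77.50524713]
```

View pics/w3.png

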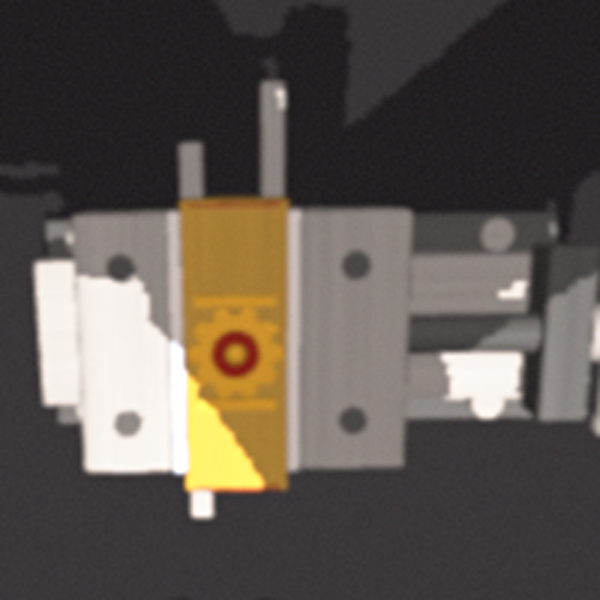

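The fixed-jaw parallel's ends are at crop (191,142) and (202,517). That gives about −75.2 and +75.3 mm, so it is even. The other parallel's end is at (273,80), about −97 mm.

Emit:
arm_command(
  deltas=[
    [0, 0, 0, 3.5, 0.5, 0, 1],
    [0, 0, 0, 7, 1, 2, 1],
    [0, 0, 0, 10.5, 1.5, 5, 1],
    [0, 0, 0, 13.3, 2, 9, 1],
    [0, 0, 0, 13.3, 2, 13, 1],
    [0, 0, 0, 13.3, 2, 17, 1],
    [0, 0, 0, 13.3, 2, 20, 1],
    [0, 0, 0, 13.3, 2, 20, 1],
  ],
)

```text
time_s: 6.52
tcp_pos: [0.5446, 0.1028, 0.1269]
ee_rot: [[0.078, -0.997, -0.019], [-0.997, -0.078, -0.007], [0.005, 0.02, -1.0]]
wrist_force: [-1.2, 0.1, -0.6]
gripper_width: 0.006
gripper_force: 0.0
```

```bash
python3 -c "
from h import *
st()"
```

```text
t 6.52 tcp [0.5446 0.1028 0.1269] V [ -22.1 -116.8] yaw 94.46 F [-1.2  0.1 -0.6] w 0.005821120891261511
```

Emit:
arm_command(
  deltas=[
    [0, 0, 0, 0, 0, 1, 1],
    [0, 0, 0, 0, 0, 3, 1],
    [0, 0, 0, 0, 0, 5, 1],
    [0, 0, 0, 0, 0, 6.8, 1],
    [0, 0, 0, 0, 0, 6.8, 1],
    [0, 0, 0, 0, 0, 6.8, 1],
  ],
)

```text
time_s: 7.02
tcp_pos: [0.5519, 0.1058, 0.0692]
ee_rot: [[0.081, -0.997, 0.001], [-0.997, -0.081, -0.0], [0.0, -0.001, -1.0]]
wrist_force: [-0.8, 0.3, 0.9]
gripper_width: -0.0
gripper_force: 0.0
```

```bash
python3 -c "
from h import *
st()"
```

```text
t 7.02 tcp [0.5519 0.1058 0.0692] V [ -14.5 -114.4] yaw 94.66 F [-0.8  0.3  0.9] w -0.0002747687182914972
```

Emit:
arm_command(
  deltas=[
    [0, 0, 0, -0.5, 0, 0, 1],
    [0, 0, 0, -0.9, 0, 0, 1],
    [0, 0, 0, -1.2, 0, 0, 1],
    [0, 0, 0, -1.5, 0, 0, 1],
    [0, 0, 0, -1.8, 0, 0, 1],
    [0, 0, 0, -2.1, 0, 0, 1],
    [0, 0, 0, -2.4, 0, 0, 1],
    [0, 0, 0, -2.4, 0, 0, 1],
  ],
)

```text
time_s: 7.68
tcp_pos: [0.5492, 0.1297, 0.0683]
ee_rot: [[0.08, -0.997, 0.0], [-0.997, -0.08, 0.0], [-0.0, -0.0, -1.0]]
wrist_force: [-0.1, 0.2, 0.0]
gripper_width: 0.009
gripper_force: 0.0
```

```bash
python3 -c "
from h import *
st()"
```

```text
t 7.68 tcp [0.5492 0.1297 0.0683] V [-15.4 -90.4] yaw 94.61 F [-0.1  0.2  0. ] w 0.009312247833569907
```

Emit:
arm_command(
  deltas=[
    [0, 0, 0, -0.15, 0, 0, 1],
    [0, 0, 0, -0.3, 0, 0, 1],
    [0, 0, 0, -0.4, 0, 0, 1],
    [0, 0, 0, -0.5, 0, 0, 1],
    [0, 0, 0, -0.5, 0, 0, 1],
  ],
)

```text
time_s: 8.1
tcp_pos: [0.5487, 0.1341, 0.0682]
ee_rot: [[0.08, -0.997, -0.0], [-0.997, -0.08, 0.0], [-0.0, 0.0, -1.0]]
wrist_force: [-0.0, -0.8, 0.1]
gripper_width: 0.006
gripper_force: 0.4
```

Emit:
arm_command(
  deltas=[
    [0, 0, 0, 1, 0, 0, 1],
    [0, 0, 0, 1.5, 0, -2, 1],
    [0, 0, 0, 1.5, 0, -6, 1],
    [0, 0, 0, 0, 0, -10, 1],
    [0, 0, 0, -2, -0.5, -14, 1],
    [0, 0, 0, -5, -1, -18, 1],
    [0, 0, 0, -8, -1.5, -22, 1],
    [0, 0, 0, -10.4, -2, -26, 1],
  ],
)

```text
time_s: 8.77
tcp_pos: [0.5582, 0.2252, 0.3076]
ee_rot: [[0.08, -0.997, -0.0], [-0.997, -0.08, 0.001], [-0.001, 0.0, -1.0]]
wrist_force: [1.5, -0.5, 0.2]
gripper_width: 0.005
gripper_force: 0.0
```

Emit:
arm_command(
  deltas=[
    [0, 0, 0, 0, 0, -1, 1],
    [0, 0, 0, 0, 0, -1, 1],
    [0, 0, 0, 0, 0, -1, 1],
  ],
)

```text
time_s: 9.02
tcp_pos: [0.5583, 0.2244, 0.3154]
ee_rot: [[0.08, -0.997, -0.001], [-0.997, -0.08, 0.001], [-0.001, 0.001, -1.0]]
wrist_force: [-0.1, -0.0, -2.5]
gripper_width: 0.007
gripper_force: 0.0
```

```bash
python3 - <<'E'
from h import *
st(); p,k=cam("wrist")
# mean brightness profiles along each parallel's projected centre line
g=cv2.cvtColor(p,cv2.COLOR_BGR2GRAY)
for x in(-.0155,.0155):
    for s in(-1,1):
        ys=np.arange(58,104,.5)*s
        v=np.array([np.mean([cv2.getRectSubPix(g,(1,1),tuple(map(float,proj(k,[*(O+(x+d)*X+y/1000*Y),.067]))))[0,0] for d in(-.002,0,.002)]) for y in ys])
        dv=np.abs(np.convolve(v,[1,1,0,-1,-1],'valid')); i=np.argsort(dv)[-4:][::-1]+2
        print(x,s,[(ys[j],int(dv[j-2])) for j in i], v[::8].astype(int))
E
```

```text
t 9.02 tcp [0.5583 0.2244 0.3154] V [1.2 3.4] yaw 94.58 F [-0.1 -0.  -2.5] w 0.007495261573399386
-0.0155 -1 [(np.float64(-76.5), 104), (np.float64(-77.0), 96), (np.float64(-76.0), 91), (np.float64(-77.5), 74)] [125 125 128 128 128  37  30  31  32  30  34  42]
-0.0155 1 [(np.float64(74.5), 164), (np.float64(74.0), 154), (np.float64(75.0), 152), (np.float64(73.5), 130)] [175 205 222 225 164  53  55  54  19  16  15  16]
0.0155 -1 [(np.float64(-75.5), 80), (np.float64(-76.0), 76), (np.float64(-75.0), 69), (np.float64(-76.5), 62)] [114 113 113 111 104  31  32  31  30  30  31  30]
0.0155 1 [(np.float64(75.0), 163), (np.float64(75.5), 155), (np.float64(74.5), 149), (np.float64(76.0), 135)] [228 222 234 241 207  54  54  54  26  17  18  18]
```

```bash
python3 - <<'E'
from h import *
p,k=cam("wrist"); g=cv2.cvtColor(p,cv2.COLOR_BGR2GRAY)
for x in(-.052,-.045,-.028,.028,.045,.052):
    r=[]
    for s in(-1,1):
        ys=np.arange(42,60,.25)*s
        v=np.array([np.mean([cv2.getRectSubPix(g,(1,1),tuple(map(float,proj(k,[*(O+(x+d)*X+y/1000*Y),.085]))))[0,0] for d in(-.002,0,.002)]) for y in ys])
        dv=np.abs(np.convolve(v,[1]*4+[0]+[-1]*4,'valid')); j=dv.argmax(); r+=[ys[j+4],int(dv[j])]
    print(x,r,(r[0]+r[2])/2)
E
```

```text
-0.052 [np.float64(-53.75), 112, np.float64(48.25), 124] -2.75
-0.045 [np.float64(-53.75), 123, np.float64(48.0), 120] -2.875
-0.028 [np.float64(-54.25), 109, np.float64(48.5), 119] -2.875
0.028 [np.float64(-53.0), 116, np.float64(49.75), 297] -1.625
0.045 [np.float64(-52.25), 103, np.float64(50.0), 309] -1.125
0.052 [np.float64(-52.25), 109, np.float64(50.0), 319] -1.125
```

Emit:
arm_command(
  deltas=[
    [0, 0, 0, -3, 0, 0, 1],
    [0, 0, 0, -6, 0, 0, 1],
    [0, 0, 0, -6.5, 0, -1, 1],
    [0, 0, 0, -6.5, 0, -1, 1],
    [0, 0, 0, -6.5, 0, -1, 1],
    [0, 0, 0, -6.5, 0, -1, 1],
  ],
)

```text
time_s: 9.62
tcp_pos: [0.5533, 0.2883, 0.3251]
ee_rot: [[0.079, -0.997, -0.001], [-0.997, -0.079, -0.001], [0.001, 0.002, -1.0]]
wrist_force: [-0.1, -0.5, 0.4]
gripper_width: 0.002
gripper_force: 0.0
```

```bash
cat > prof.py <<'E'
from h import *
st(); p,k=cam("wrist"); g=cv2.cvtColor(p,cv2.COLOR_BGR2GRAY); print("cam V",V(-k[0].T@k[1]))
for x,z,c in[(-.052,.085,50),(-.03,.085,50),(.03,.085,50),(.048,.085,50),(-.0155,.067,75),(.0155,.067,75)]:
    r=[]
    for s in(-1,1):
        ys=np.arange(c-6,c+7,.25)*s
        v=np.array([np.mean([cv2.getRectSubPix(g,(1,1),tuple(map(float,proj(k,[*(O+(x+d)*X+y/1000*Y),z]))))[0,0] for d in(-.002,0,.002)]) for y in ys])
        dv=np.abs(np.convolve(v,[1]*4+[0]+[-1]*4,'valid')); j=dv.argmax(); r+=[ys[j+4],int(dv[j])]
    print(x,r,(r[0]+r[2])/2)
E
python3 prof.py
```

```text
t 9.62 tcp [0.5533 0.2883 0.3251] V [ 1.4 67.4] yaw 94.52 F [-0.1 -0.5  0.4] w 0.0017618616479933892
cam V [  2.1 -11.7]
-0.052 [np.float64(-51.0), 136, np.float64(48.5), 149] -1.25
-0.03 [np.float64(-50.75), 273, np.float64(48.75), 150] -1.0
0.03 [np.float64(-49.75), 182, np.float64(50.0), 299] 0.125
0.048 [np.float64(-49.5), 195, np.float64(50.5), 307] 0.5
-0.0155 [np.float64(-76.5), 306, np.float64(74.0), 91] -1.25
0.0155 [np.float64(-75.5), 133, np.float64(75.5), 304] 0.0
```

Emit:
arm_command(
  deltas=[
    [0, 0, 0, 3, 0.5, -1, -1],
    [0, 0, 0, 7, 1, -2, -1],
    [0, 0, 0, 11, 1.5, -2, -1],
    [0, 0, 0, 15, 2, -2, -1],
    [0, 0, 0, 19, 2.5, -2, -1],
    [0, 0, 0, 23, 3, -2, -1],
    [0, 0, 0, 27, 3.5, -2, -1],
    [0, 0, 0, 31, 4, -2, -1],
  ],
)

```text
time_s: 10.33
tcp_pos: [0.5372, -0.0255, 0.346]
ee_rot: [[0.079, -0.997, 0.0], [-0.997, -0.079, 0.0], [-0.0, -0.0, -1.0]]
wrist_force: [1.2, -0.1, -0.4]
gripper_width: 0.527
gripper_force: 0.0
```

Emit:
arm_command(
  deltas=[
    [0, 0, 0, 4, 0.3, 0, -1],
    [0, 0, 0, 8, 0.6, 0, -1],
    [0, 0, 0, 12, 0.8, 0, -1],
    [0, 0, 0, 12.6, 0.8, 0, -1],
    [0, 0, 0, 12.6, 0.8, 0, -1],
    [0, 0, 0, 12.6, 0.8, 0, -1],
  ],
)

```text
time_s: 10.83
tcp_pos: [0.5398, -0.1497, 0.3456]
ee_rot: [[0.078, -0.997, -0.001], [-0.997, -0.078, 0.0], [-0.0, 0.001, -1.0]]
wrist_force: [-0.3, 1.0, -0.0]
gripper_width: 0.958
gripper_force: 0.0
```

```bash
sed -i 's/\[.5573,.2210\]/[.5573,.2206]/; s/radians(4.56)/radians(5.5)/' h.py; python3 - <<'E'
from h import *
st(); p,k=cam("wrist"); np.savez("m.npz",p=p,R=k[0],t=k[1],k=k[2:])
for s in (0,):
    cv2.imwrite("pics/m.png",cv2.resize(p[0:240,150:550],None,fx=2,fy=2,interpolation=cv2.INTER_CUBIC))
E
```

```text
t 10.83 tcp [ 0.5398 -0.1497  0.3456] V [ -52.9 -366.9] yaw 94.46 F [-0.3  1.  -0. ] w 0.9580127083374135
```

View pics/m.png

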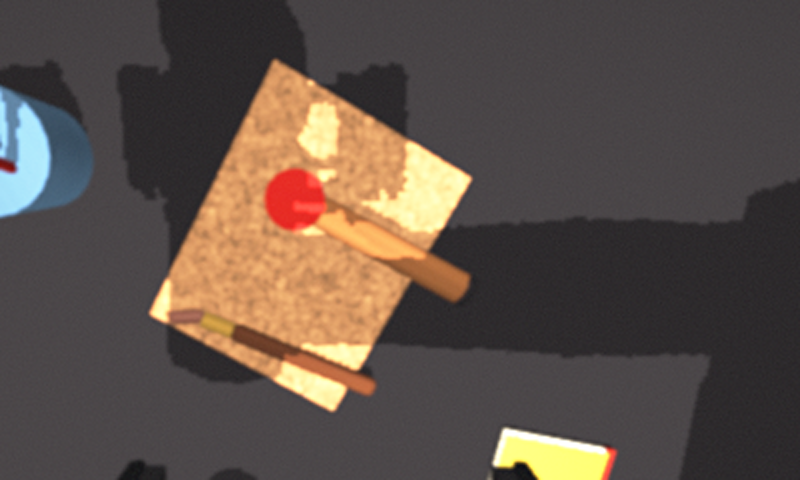

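The red head top is at crop (295,200). The handle runs to its end at about (459,287), and the burnisher lies beside it from (170,316) to (374,388).

```bash
python3 - <<'E'
from h import *
d=np.load("m.npz"); k=(d["R"],d["t"],*d["k"]); p=d["p"]
m=cv2.inRange(cv2.cvtColor(p,cv2.COLOR_BGR2HSV),(0,190,120),(6,255,255)); m[:,400:]=0; m[:, :270]=0
c=max(cv2.findContours(m,0,2)[0],key=cv2.contourArea); (u,v),r=cv2.minEnclosingCircle(c); print(u,v,r)
C=lambda x,y,z: onz(k,150+x/2,y/2,z)[:2]
H=onz(k,u,v,.078)[:2]; H2=C(295,200,.078); E1=C(470,276,.053); E2=C(451,302,.053); E=(E1+E2)/2
print("head",H,H2,"rad",r/2*0+np.linalg.norm(C(325,200,.078)-H2),"handle end",E,"len",np.linalg.norm(E-H),"w",np.linalg.norm(E1-E2))
x=(H-E)/np.linalg.norm(H-E); print("mallet yaw",np.degrees(np.arctan2(x[1],x[0])))
for D in(.036,.05):print("grip",D,H-D*x)
cs=[C(a,b,.006) for a,b in[(275,60),(471,180),(333,412),(150,314)]]; print("pad",np.mean(cs,0),[np.linalg.norm(cs[i]-cs[i-1]).round(3) for i in range(4)])
print([V(H)])
E
```

```text
297.3958435058594 99.30208587646484 15.341279029846191
head [ 0.56449197 -0.21770227] [ 0.56432116 -0.21693441] rad 0.017361777420467298 handle end [ 0.45674206 -0.16988341] len 0.11788421331125955 w 0.0200008499385946
mallet yaw -23.931404167663736
grip 0.036 [ 0.53158683 -0.20309914]
grip 0.05 [ 0.51879038 -0.19742014]
pad [ 0.55762105 -0.18286461] [np.float64(0.19), np.float64(0.15), np.float64(0.19), np.float64(0.15)]
[array([ -34.9, -437. ])]
```

Emit:
arm_command(
  deltas=[
    [0, 0, -0.12, 1, 0.3, 2, 0],
    [0, 0, -0.24, 2, 0.6, 4, 0],
    [0, 0, -0.36, 3, 0.9, 6, 0],
    [0, 0, -0.48, 4, 1.2, 8, 0],
    [0, 0, -0.6, 5.2, 1.4, 10, 0],
    [0, 0, -0.72, 5.2, 1.4, 12, 0],
    [0, 0, -0.84, 5.2, 1.4, 14, 0],
    [0, 0, -0.96, 5.2, 1.4, 16, 0],
  ],
)

```text
time_s: 11.55
tcp_pos: [0.5308, -0.2004, 0.1853]
ee_rot: [[0.866, -0.499, 0.001], [-0.499, -0.866, 0.0], [0.0, -0.0, -1.0]]
wrist_force: [0.8, 0.4, -0.2]
gripper_width: 0.524
gripper_force: 0.0
```

Emit:
arm_command(
  deltas=[
    [0, 0, -0.115, 0, 0, 2, 0],
    [0, 0, -0.115, 0, 0, 4, 0],
    [0, 0, -0.115, 0, 0, 4, 0],
    [0, 0, -0.115, 0, 0, 4, 0],
  ],
)

```text
time_s: 11.88
tcp_pos: [0.5305, -0.2007, 0.1456]
ee_rot: [[0.916, -0.402, -0.002], [-0.402, -0.916, -0.0], [-0.002, 0.001, -1.0]]
wrist_force: [0.9, -0.3, 0.5]
gripper_width: 0.501
gripper_force: 0.0
```

```bash
python3 - <<'E'
from h import *
s=st(); T=np.array(s["ee_rot"]); print("tool x yaw",np.degrees(np.arctan2(T[1,0],T[0,0]))); e=np.array([.5298,-.2023,.042])-s["tcp_pos"]; print("tool shift cm",(T.T@e*100).round(2))
E
```

```text
t 11.88 tcp [ 0.5305 -0.2007  0.1456] V [ -67.1 -416.8] yaw 156.28 F [ 0.9 -0.3  0.5] w 0.500651114504529
tool x yaw -23.717335272929454
tool shift cm [ 0.02  0.17 10.36]
```

Emit:
arm_command(
  deltas=[
    [0, 0, 0, 0, 0.2, 3, 0],
    [0, 0, 0, 0, 0.2, 6, 0],
    [0, 0, 0, 0, 0.2, 8.5, 0],
    [0, 0, 0, 0, 0.2, 10.3, 0],
    [0, 0, 0, 0, 0.2, 10.3, 0],
    [0, 0, 0, 0, 0.2, 10.3, 0],
  ],
)

```text
time_s: 12.38
tcp_pos: [0.5309, -0.2034, 0.044]
ee_rot: [[0.915, -0.403, 0.001], [-0.403, -0.915, -0.001], [0.001, 0.0, -1.0]]
wrist_force: [0.9, -0.0, 0.3]
gripper_width: 0.496
gripper_force: 0.0
```

Emit:
arm_command(
  deltas=[
    [0, 0, 0, 0, 0, 0, 1],
    [0, 0, 0, 0, 0, 0, 1],
    [0, 0, 0, 0, 0, 0, 1],
    [0, 0, 0, 0, 0, 0, 1],
    [0, 0, 0, 0, 0, 0, 1],
    [0, 0, 0, 0, 0, 0, 1],
    [0, 0, 0, 0, 0, 0, 1],
  ],
)

```text
time_s: 12.97
tcp_pos: [0.5304, -0.2037, 0.0439]
ee_rot: [[0.915, -0.404, 0.001], [-0.404, -0.915, -0.0], [0.001, -0.0, -1.0]]
wrist_force: [-0.9, 1.9, 6.1]
gripper_width: 0.226
gripper_force: 29.8
```

Emit:
arm_command(
  deltas=[
    [0, 0, 0, 0, 0, -1, 1],
    [0, 0, 0, 0, 0, -3, 1],
    [0, 0, 0, 0, 0, -6, 1],
    [0, 0, 0, 0, 0, -10, 1],
    [0, 0, 0, 0, 0, -14, 1],
    [0, 0, 0, 0, 0, -14, 1],
    [0, 0, 0, 0, 0, -14, 1],
  ],
)

```text
time_s: 13.55
tcp_pos: [0.5304, -0.2037, 0.1851]
ee_rot: [[0.915, -0.404, 0.004], [-0.404, -0.915, 0.0], [0.004, -0.002, -1.0]]
wrist_force: [-0.3, 1.1, -5.9]
gripper_width: 0.231
gripper_force: 29.9
```

```bash
python3 - <<'E'
from h import *
s=st(); print("moment",s["moment"])
p,k=cam("side"); q=proj(k,(.55,-.21,.19)).astype(int); print(q,-k[0].T@k[1]); T=np.array(s["ee_rot"]); tp=np.array(s["tcp_pos"])
h=cv2.cvtColor(p,cv2.COLOR_BGR2HSV); m=cv2.inRange(h,(0,170,120),(8,255,255))
for n in("scene","side"):
    p,k=cam(n); h=cv2.cvtColor(p,cv2.COLOR_BGR2HSV); m=cv2.inRange(h,(0,170,110),(8,255,255))
    q=proj(k,tp+T@[.036,0,-.030]); nn,l,st_,ce=cv2.connectedComponentsWithStats(m); i=min(range(1,nn),key=lambda i:np.linalg.norm(ce[i]-q)); print(n,q,ce[i],st_[i])
    if n=="side": c=p[q.astype(int)[1]-50:q.astype(int)[1]+70,q.astype(int)[0]-80:q.astype(int)[0]+80]; cv2.imwrite("pics/g.png",cv2.resize(c,None,fx=4,fy=4,interpolation=cv2.INTER_CUBIC))
E
```

```text
t 13.55 tcp [ 0.5304 -0.2037  0.1851] V [ -67.5 -419.7] yaw 156.14 F [-0.3  1.1 -5.9] w 0.23052767572397564
moment [-0.04203348  0.30752791  0.03930842]
[347 150] [-0.25831701  0.73126671  1.07411065]
scene [269.27557989 174.80751201] [269.24793388 176.36363636] [264 170  12  13 121]
side [346.20069103 141.34893399] [423.44444444  92.19444444] [421  88   6  10  36]
```

View pics/g.png

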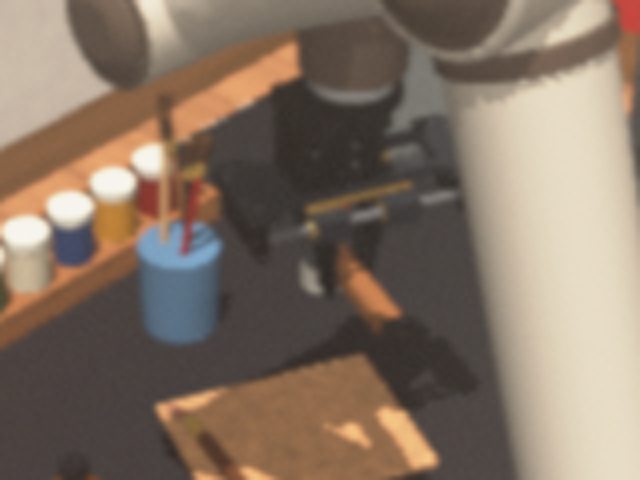

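The mallet is held level, with its handle visible at crop (365,285), clear of the pad. That's the last picture; the rest goes by numbers.

Emit:
arm_command(
  deltas=[
    [0, 0, -0.06, -1, -2, 0, 1],
    [0, 0, -0.12, -2.3, -5, 0, 1],
    [0, 0, -0.18, -4, -8.5, 0, 1],
    [0, 0, -0.24, -5.7, -12, 0, 1],
    [0, 0, -0.3, -7.4, -15.5, 0, 1],
    [0, 0, -0.36, -9.1, -19, 0, 1],
    [0, 0, -0.42, -10.7, -22.5, 0, 1],
    [0, 0, -0.513, -12.4, -26, 0, 1],
  ],
)

```text
time_s: 14.37
tcp_pos: [0.5198, 0.0855, 0.1807]
ee_rot: [[0.995, 0.1, -0.005], [0.1, -0.995, -0.002], [-0.005, 0.001, -1.0]]
wrist_force: [0.4, -0.3, -4.3]
gripper_width: 0.224
gripper_force: 30.0
```

```bash
cat >> h.py <<'E'
def go(vx,vy,z=None):
    s=st(); T=np.array(s["ee_rot"]); w=O+vx/1000*X+vy/1000*Y; e=np.array([*w,z if z else s["tcp_pos"][2]])-s["tcp_pos"]
    print("toolx yaw",np.degrees(np.arctan2(T[1,0],T[0,0])).round(2),"shift cm",(T.T@e*100).round(2))
E
python3 -c "
from h import *
go(-36.7,46,.185)"
```

```text
t 14.37 tcp [0.5198 0.0855 0.1807] V [ -50.3 -130.9] yaw -174.25 F [ 0.4 -0.3 -4.3] w 0.22412176120573604
toolx yaw 5.75 shift cm [  1.43 -17.68  -0.46]
```

Emit:
arm_command(
  deltas=[
    [0, 0, 0, 0.3, -3.5, 0, 1],
    [0, 0, 0, 0.6, -7, 0, 1],
    [0, 0, 0, 0.9, -10.5, 0, 1],
    [0, 0, 0, 1.2, -14, 0, 1],
    [0, 0, 0, 1.3, -16.5, 0, 1],
    [0, 0, 0, 1.3, -17.7, 0, 1],
    [0, 0, 0, 1.3, -17.7, 0, 1],
    [0, 0, 0, 1.3, -17.7, 0, 1],
  ],
)

```text
time_s: 15.03
tcp_pos: [0.5161, 0.2611, 0.1809]
ee_rot: [[0.995, 0.098, -0.004], [0.098, -0.995, -0.003], [-0.004, 0.003, -1.0]]
wrist_force: [0.2, -0.3, -4.6]
gripper_width: 0.231
gripper_force: 30.0
```

```bash
python3 - <<'E'
from h import *
go(-36.7,46,.185)
# mallet head top (red) from scene, to check hold; die end heights
p,k=cam("scene"); s=sense(); T=np.array(s["ee_rot"]); tp=np.array(s["tcp_pos"]); h=cv2.cvtColor(p,cv2.COLOR_BGR2HSV); m=cv2.inRange(h,(0,170,100),(8,255,255))
q=proj(k,tp+T@[.0367,0,-.034]); nn,l,S,ce=cv2.connectedComponentsWithStats(m); i=min(range(1,nn),key=lambda i:np.linalg.norm(ce[i]-q)); print(q,ce[i],S[i])
E
```

```text
t 15.03 tcp [0.5161 0.2611 0.1809] V [-37.1  44.3] yaw -174.4 F [ 0.2 -0.3 -4.6] w 0.23075915784123888
toolx yaw 5.6 shift cm [ 0.04 -0.17 -0.41]
[433.47205982 201.74516592] [433.00689655 203.48965517] [427 197  13  14 145]
```

Emit:
arm_command(
  deltas=[
    [0, 0, 0, 0, -0.1, 1.5, 1],
    [0, 0, 0, 0, -0.1, 3, 1],
    [0, 0, 0, 0, -0.1, 3, 1],
    [0, 0, 0, 0, -0.1, 3, 1],
  ],
)

```text
time_s: 15.42
tcp_pos: [0.5167, 0.2607, 0.152]
ee_rot: [[0.995, 0.095, -0.003], [0.095, -0.995, -0.002], [-0.003, 0.002, -1.0]]
wrist_force: [0.3, 0.3, -4.4]
gripper_width: 0.225
gripper_force: 30.0
```

Emit:
arm_command(
  deltas=[
    [0, 0, 0, 0, 0, 0.8, 1],
    [0, 0, 0, 0, 0, 1.2, 1],
  ],
)

```text
time_s: 15.58
tcp_pos: [0.5175, 0.2623, 0.1412]
ee_rot: [[0.995, 0.096, 0.001], [0.096, -0.995, 0.001], [0.001, -0.001, -1.0]]
wrist_force: [-0.5, 0.6, -5.1]
gripper_width: 0.226
gripper_force: 30.0
```

```bash
python3 -c "
from h import *
go(-36.7,46)"
```

```text
t 15.58 tcp [0.5175 0.2623 0.1412] V [-35.6  45.3] yaw -174.48 F [-0.5  0.6 -5.1] w 0.22579255288555347
toolx yaw 5.52 shift cm [-0.11 -0.07 -0.  ]
```

Emit:
arm_command(
  deltas=[
    [0, 0, 0, 0, 0, 0.3, 1],
    [0, 0, 0, 0, 0, 0.6, 1],
  ],
)

```text
time_s: 15.75
tcp_pos: [0.5172, 0.2626, 0.1349]
ee_rot: [[0.995, 0.097, 0.0], [0.097, -0.995, 0.0], [0.0, -0.0, -1.0]]
wrist_force: [-0.8, 0.1, -4.8]
gripper_width: 0.226
gripper_force: 30.0
```

Emit:
arm_command(
  deltas=[
    [0, 0, 0, 0, 0, 0.3, 1],
    [0, 0, 0, 0, 0, 0.6, 1],
  ],
)

```text
time_s: 15.92
tcp_pos: [0.5171, 0.2627, 0.1307]
ee_rot: [[0.995, 0.098, 0.001], [0.098, -0.995, -0.0], [0.001, 0.0, -1.0]]
wrist_force: [-6.2, -0.6, 7.5]
gripper_width: 0.227
gripper_force: 30.0
```

Emit:
arm_command(
  deltas=[
    [0, 0, 0, 0, 0, -2, 1],
    [0, 0, 0, 0, 0.5, -4, 1],
    [0, 0, 0, 0, 3.5, -4, 1],
    [0, 0, 0, 0, 6.5, -4, 1],
    [0, 0, 0, 0, 9.1, -4, 1],
    [0, 0, 0, 0, 9.1, -4, 1],
    [0, 0, 0, 0, 9.1, -4, 1],
  ],
)

```text
time_s: 16.5
tcp_pos: [0.526, 0.1709, 0.169]
ee_rot: [[0.995, 0.095, 0.0], [0.095, -0.995, 0.0], [0.0, -0.0, -1.0]]
wrist_force: [0.6, -0.1, -3.8]
gripper_width: 0.229
gripper_force: 30.0
```

Emit:
arm_command(
  deltas=[
    [0, 0, 0, 0, 0, 1, 1],
    [0, 0, 0, 0, 0, 1.6, 1],
    [0, 0, 0, 0, 0, 1.6, 1],
  ],
)

```text
time_s: 16.75
tcp_pos: [0.5246, 0.1722, 0.1506]
ee_rot: [[0.995, 0.098, -0.004], [0.098, -0.995, -0.002], [-0.004, 0.001, -1.0]]
wrist_force: [-0.6, -0.9, -5.1]
gripper_width: 0.226
gripper_force: 30.0
```

```bash
python3 -c "
from h import *
go(-36.7,-46)"
```

```text
t 16.75 tcp [0.5246 0.1722 0.1506] V [-37.2 -45. ] yaw -174.4 F [-0.6 -0.9 -5.1] w 0.22605799883975924
toolx yaw 5.6 shift cm [ 0.05  0.1  -0.  ]
```

Emit:
arm_command(
  deltas=[
    [0, 0, 0, 0, 0.1, 0.4, 1],
    [0, 0, 0, 0, 0.1, 0.8, 1],
  ],
)

```text
time_s: 16.92
tcp_pos: [0.5262, 0.1717, 0.1446]
ee_rot: [[0.995, 0.098, 0.0], [0.098, -0.995, -0.0], [0.0, 0.0, -1.0]]
wrist_force: [0.4, -0.3, -3.5]
gripper_width: 0.228
gripper_force: 30.0
```

Emit:
arm_command(
  deltas=[
    [0, 0, 0, 0, 0, 0.3, 1],
    [0, 0, 0, 0, 0, 0.5, 1],
  ],
)

```text
time_s: 17.08
tcp_pos: [0.5258, 0.1712, 0.1394]
ee_rot: [[0.995, 0.097, -0.001], [0.097, -0.995, -0.0], [-0.001, 0.0, -1.0]]
wrist_force: [0.3, 0.4, -4.6]
gripper_width: 0.228
gripper_force: 30.0
```

Emit:
arm_command(
  deltas=[
    [0, 0, 0, 0, 0, 0.3, 1],
    [0, 0, 0, 0, 0, 0.5, 1],
  ],
)

```text
time_s: 17.25
tcp_pos: [0.5259, 0.1711, 0.1349]
ee_rot: [[0.995, 0.097, -0.0], [0.097, -0.995, -0.0], [-0.0, 0.0, -1.0]]
wrist_force: [-3.4, -1.0, 2.4]
gripper_width: 0.224
gripper_force: 30.0
```

Emit:
arm_command(
  deltas=[
    [0, 0, 0, 0, 0, 0.3, 1],
    [0, 0, 0, 0, 0, 0.4, 1],
  ],
)

```text
time_s: 17.42
tcp_pos: [0.5262, 0.1708, 0.1319]
ee_rot: [[0.995, 0.097, 0.001], [0.097, -0.995, -0.001], [0.001, 0.001, -1.0]]
wrist_force: [-3.7, -2.3, 5.2]
gripper_width: 0.223
gripper_force: 30.0
```

Emit:
arm_command(
  deltas=[
    [0, 0, 0, 0, 0, 0.3, 1],
    [0, 0, 0, 0, 0, 0.4, 1],
  ],
)

```text
time_s: 17.58
tcp_pos: [0.526, 0.1705, 0.1289]
ee_rot: [[0.995, 0.098, 0.0], [0.098, -0.995, -0.001], [0.0, 0.001, -1.0]]
wrist_force: [-7.7, -2.3, 14.7]
gripper_width: 0.227
gripper_force: 30.0
```

```bash
python3 -c "
from h import *
go(-36.7,-46)"
```

```text
t 17.58 tcp [0.526  0.1705 0.1289] V [-36.  -46.8] yaw -174.39 F [-7.7 -2.3 14.7] w 0.22726104995326565
toolx yaw 5.61 shift cm [-0.07 -0.08 -0.  ]
```

Emit:
arm_command(
  deltas=[
    [0, 0, 0, 0, 0, -2, 1],
    [0, 0, 0, 0, -0.5, -4, 1],
    [0, 0, 0, 0, -3.5, -4, 1],
    [0, 0, 0, 0, -6.5, -3.5, 1],
    [0, 0, 0, 0, -9.1, -2.5, 1],
    [0, 0, 0, 0, -9.2, -1.5, 1],
    [0, 0, 0, 0, -9.2, -1.2, 1],
    [0, 0, 0, 0, -9.2, -1.2, 1],
  ],
)

```text
time_s: 18.25
tcp_pos: [0.5161, 0.2619, 0.137]
ee_rot: [[0.995, 0.097, -0.003], [0.097, -0.995, -0.002], [-0.004, 0.002, -1.0]]
wrist_force: [-0.1, -0.3, -5.2]
gripper_width: 0.228
gripper_force: 30.0
```

```bash
cat > tilt.py <<'E'
from h import *
go(-36.7,46 if V(sense()["tcp_pos"])[1]>0 else -46)
s=sense(); T=np.array(s["ee_rot"]); tp=np.array(s["tcp_pos"])
for n in("scene",):
    p,k=cam(n); h=cv2.cvtColor(p,cv2.COLOR_BGR2HSV); m=cv2.inRange(h,(0,170,90),(8,255,255))
    q=proj(k,tp+T@[.0367,0,-.034]); nn,l,S,ce=cv2.connectedComponentsWithStats(m); i=min(range(1,nn),key=lambda i:np.linalg.norm(ce[i]-q)); print(n,q,ce[i],S[i])
E
python3 tilt.py
```

```text
t 18.25 tcp [0.5161 0.2619 0.137 ] V [-37.1  45. ] yaw -174.44 F [-0.1 -0.3 -5.2] w 0.22773606303530877
toolx yaw 5.56 shift cm [ 0.04 -0.1  -0.  ]
scene [430.07560579 209.30236675] [429.20863309 211.08633094] [423 205  13  14 139]
```

Emit:
arm_command(
  deltas=[
    [0, 0, 0, 0, 0, 0.4, 1],
    [0, 0, 0, 0, 0, 0.7, 1],
  ],
)

```text
time_s: 18.47
tcp_pos: [0.5176, 0.2621, 0.1323]
ee_rot: [[0.995, 0.096, 0.001], [0.096, -0.995, 0.001], [0.001, -0.001, -1.0]]
wrist_force: [0.5, 0.2, -3.6]
gripper_width: 0.228
gripper_force: 30.0
```

Emit:
arm_command(
  deltas=[
    [0, 0, 0, 0, 0, 0.2, 1],
    [0, 0, 0, 0, 0, 0.4, 1],
  ],
)

```text
time_s: 18.63
tcp_pos: [0.5173, 0.2624, 0.1295]
ee_rot: [[0.995, 0.097, 0.001], [0.097, -0.995, 0.0], [0.001, -0.0, -1.0]]
wrist_force: [-7.0, -1.7, 9.0]
gripper_width: 0.228
gripper_force: 30.0
```

Emit:
arm_command(
  deltas=[
    [0, 0, 0, 0, 0, 0.2, 1],
    [0, 0, 0, 0, 0, 0.2, 1],
  ],
)

```text
time_s: 18.8
tcp_pos: [0.5174, 0.2626, 0.1289]
ee_rot: [[0.995, 0.098, 0.002], [0.098, -0.995, 0.0], [0.002, -0.0, -1.0]]
wrist_force: [-5.9, -0.5, 9.6]
gripper_width: 0.223
gripper_force: 30.0
```

Emit:
arm_command(
  deltas=[
    [0, 0, 0, 0, 0, 0.3, 1],
    [0, 0, 0, 0, 0, 0.4, 1],
    [0, 0, 0, 0, 0, 0.4, 1],
  ],
)

```text
time_s: 19.05
tcp_pos: [0.5172, 0.2626, 0.1278]
ee_rot: [[0.995, 0.099, 0.003], [0.099, -0.995, 0.0], [0.003, 0.0, -1.0]]
wrist_force: [-13.5, -2.2, 24.3]
gripper_width: 0.235
gripper_force: 30.0
```

Emit:
arm_command(
  deltas=[
    [0, 0, 0, 0, 0, 0.4, 1],
    [0, 0, 0, 0, 0, 0.4, 1],
  ],
)

```text
time_s: 19.22
tcp_pos: [0.5173, 0.2627, 0.1242]
ee_rot: [[0.995, 0.099, 0.003], [0.099, -0.995, 0.001], [0.003, -0.0, -1.0]]
wrist_force: [-12.9, -3.0, 25.4]
gripper_width: 0.226
gripper_force: 30.0
```

```bash
python3 tilt.py
```

```text
t 19.22 tcp [0.5173 0.2627 0.1242] V [-35.7  45.7] yaw -174.32 F [-12.9  -3.   25.4] w 0.2257558261725586
toolx yaw 5.68 shift cm [-0.1  -0.03 -0.  ]
scene [429.24528796 211.68698222] [429.16528926 211.19008264] [423 206  13  12 121]
```

Emit:
arm_command(
  deltas=[
    [0, 0, 0, 0, 0, -2, 1],
    [0, -0.1, 0, 0, 0.5, -4, 1],
    [0, -0.1, 0, 0, 3.5, -4.5, 1],
    [0, -0.1, 0, 0, 6.5, -4.5, 1],
    [0, -0.1, 0, 0, 9.2, -4, 1],
    [0, -0.1, 0, 0, 9.2, -3, 1],
    [0, -0.1, 0, 0, 9.2, -2.5, 1],
    [0, -0.1, 0, 0, 9.2, -2.5, 1],
  ],
)

```text
time_s: 19.93
tcp_pos: [0.5254, 0.1706, 0.1414]
ee_rot: [[0.99, 0.096, -0.102], [0.095, -0.995, -0.011], [-0.102, 0.001, -0.995]]
wrist_force: [0.4, 0.3, -5.4]
gripper_width: 0.224
gripper_force: 30.0
```

```bash
python3 tilt.py
```

```text
t 19.93 tcp [0.5254 0.1706 0.1414] V [-36.6 -46.7] yaw -174.5 F [ 0.4  0.3 -5.4] w 0.22431160035682227
toolx yaw 5.5 shift cm [-0.01 -0.07  0.  ]
scene [398.88714414 207.10932534] [398.66363636 206.92727273] [393 202  12  11 110]
```

Emit:
arm_command(
  deltas=[
    [0, 0, 0, 0.05, 0, 0.5, 1],
    [0, 0, 0, 0.1, 0, 0.9, 1],
    [0, 0, 0, 0.1, 0, 1.0, 1],
  ],
)

```text
time_s: 20.23
tcp_pos: [0.5256, 0.1717, 0.1321]
ee_rot: [[0.99, 0.098, -0.1], [0.097, -0.995, -0.01], [-0.101, 0.0, -0.995]]
wrist_force: [-0.1, 0.1, -4.9]
gripper_width: 0.225
gripper_force: 30.0
```

Emit:
arm_command(
  deltas=[
    [0, 0, 0, 0.02, 0, 0.2, 1],
    [0, 0, 0, 0.04, 0, 0.4, 1],
  ],
)

```text
time_s: 20.4
tcp_pos: [0.5261, 0.1715, 0.1288]
ee_rot: [[0.99, 0.098, -0.099], [0.097, -0.995, -0.01], [-0.099, -0.0, -0.995]]
wrist_force: [0.0, 0.6, -4.0]
gripper_width: 0.231
gripper_force: 30.0
```

Emit:
arm_command(
  deltas=[
    [0, 0, 0, 0.02, 0, 0.2, 1],
    [0, 0, 0, 0.02, 0, 0.2, 1],
  ],
)

```text
time_s: 20.57
tcp_pos: [0.526, 0.1713, 0.1279]
ee_rot: [[0.99, 0.098, -0.099], [0.097, -0.995, -0.01], [-0.099, -0.0, -0.995]]
wrist_force: [-3.0, 0.2, 2.7]
gripper_width: 0.227
gripper_force: 30.0
```

Emit:
arm_command(
  deltas=[
    [0, 0, 0, 0.02, 0, 0.2, 1],
    [0, 0, 0, 0.03, 0, 0.3, 1],
  ],
)

```text
time_s: 20.73
tcp_pos: [0.526, 0.1711, 0.1263]
ee_rot: [[0.99, 0.098, -0.099], [0.098, -0.995, -0.01], [-0.099, 0.0, -0.995]]
wrist_force: [-7.3, -0.0, 16.1]
gripper_width: 0.225
gripper_force: 30.0
```

Emit:
arm_command(
  deltas=[
    [0, 0, 0, 0.02, 0, 0.2, 1],
    [0, 0, 0, 0.02, 0, 0.2, 1],
  ],
)

```text
time_s: 20.9
tcp_pos: [0.5259, 0.1711, 0.1261]
ee_rot: [[0.99, 0.099, -0.098], [0.098, -0.995, -0.01], [-0.099, 0.001, -0.995]]
wrist_force: [-10.2, 0.2, 18.7]
gripper_width: 0.227
gripper_force: 30.0
```

Emit:
arm_command(
  deltas=[
    [0, 0, 0, 0.02, 0, 0.2, 1],
    [0, 0, 0, 0.02, 0, 0.2, 1],
  ],
)

```text
time_s: 21.07
tcp_pos: [0.5257, 0.171, 0.1252]
ee_rot: [[0.99, 0.099, -0.098], [0.099, -0.995, -0.01], [-0.099, 0.001, -0.995]]
wrist_force: [-11.9, 0.0, 23.9]
gripper_width: 0.226
gripper_force: 30.0
```

Emit:
arm_command(
  deltas=[
    [0, 0, 0, 0, 0, -2, 1],
    [0, 0, 0, 0, -0.5, -4, 1],
    [0, 0, 0, 0, -3.5, -4, 1],
    [0, 0, 0, 0, -6.5, -3.5, 1],
    [0, 0, 0, 0, -9.1, -2.5, 1],
    [0, 0, 0, 0, -9.2, -1.5, 1],
    [0, 0, 0, 0, -9.2, -0.8, 1],
    [0, 0, 0, 0, -9.2, -0.8, 1],
  ],
)

```text
time_s: 21.73
tcp_pos: [0.5175, 0.2627, 0.1266]
ee_rot: [[0.99, 0.098, -0.101], [0.097, -0.995, -0.011], [-0.101, 0.001, -0.995]]
wrist_force: [0.2, -0.2, -3.9]
gripper_width: 0.229
gripper_force: 30.0
```

Emit:
arm_command(
  deltas=[
    [0, 0, 0, 0.02, 0, 0.3, 1],
    [0, 0, 0, 0.06, 0, 0.6, 1],
    [0, 0, 0, 0.06, 0, 0.6, 1],
  ],
)

```text
time_s: 21.98
tcp_pos: [0.5181, 0.2622, 0.1256]
ee_rot: [[0.99, 0.097, -0.098], [0.097, -0.995, -0.009], [-0.099, -0.0, -0.995]]
wrist_force: [-8.5, 0.2, 11.9]
gripper_width: 0.223
gripper_force: 30.0
```

Emit:
arm_command(
  deltas=[
    [0, 0, 0, 0.02, 0, 0.2, 1],
    [0, 0, 0, 0.02, 0, 0.2, 1],
  ],
)

```text
time_s: 22.15
tcp_pos: [0.518, 0.2622, 0.1254]
ee_rot: [[0.99, 0.098, -0.098], [0.097, -0.995, -0.009], [-0.098, -0.001, -0.995]]
wrist_force: [-11.0, 1.3, 20.2]
gripper_width: 0.226
gripper_force: 30.0
```

```bash
python3 tilt.py
```

```text
t 22.15 tcp [0.518  0.2622 0.1254] V [-35.1  45.2] yaw -174.38 F [-11.    1.3  20.2] w 0.22553631739892738
toolx yaw 5.62 shift cm [-0.15 -0.08  0.02]
scene [428.87182495 213.23382965] [428.93 212.52] [423 208  13  10 100]
```

Emit:
arm_command(
  deltas=[
    [0, 0, 0, 0, 0, -2, 1],
    [0, 0, 0, 0, 0.5, -4, 1],
    [0, 0, 0, 0, 3.5, -4.5, 1],
    [0, 0, 0, 0, 6.5, -4.5, 1],
    [0, 0, 0, 0, 9.2, -3, 1],
    [0, 0, 0, 0, 9.2, -1.5, 1],
    [0, 0, 0, 0, 9.2, -0.8, 1],
    [0, 0, 0, 0, 9.2, -0.8, 1],
  ],
)

```text
time_s: 22.87
tcp_pos: [0.5272, 0.1695, 0.127]
ee_rot: [[0.99, 0.095, -0.101], [0.095, -0.995, -0.011], [-0.102, 0.002, -0.995]]
wrist_force: [-0.4, -0.2, -3.8]
gripper_width: 0.226
gripper_force: 30.0
```

Emit:
arm_command(
  deltas=[
    [0, 0, 0, 0.02, 0, 0.3, 1],
    [0, 0, 0, 0.06, 0, 0.6, 1],
    [0, 0, 0, 0.06, 0, 0.6, 1],
  ],
)

```text
time_s: 23.12
tcp_pos: [0.5283, 0.1713, 0.1257]
ee_rot: [[0.99, 0.1, -0.097], [0.099, -0.995, -0.011], [-0.098, 0.002, -0.995]]
wrist_force: [-5.3, -3.9, 10.7]
gripper_width: 0.225
gripper_force: 30.0
```

Emit:
arm_command(
  deltas=[
    [0, 0, 0, 0.02, 0, 0.2, 1],
    [0, 0, 0, 0.02, 0, 0.2, 1],
  ],
)

```text
time_s: 23.28
tcp_pos: [0.5282, 0.1713, 0.1254]
ee_rot: [[0.99, 0.101, -0.097], [0.1, -0.995, -0.012], [-0.098, 0.002, -0.995]]
wrist_force: [-8.8, -4.0, 20.2]
gripper_width: 0.226
gripper_force: 30.0
```

```bash
python3 tilt.py
```

```text
t 23.28 tcp [0.5282 0.1713 0.1254] V [-33.7 -46.2] yaw -174.23 F [-8.8 -4.  20.2] w 0.22646980822305252
toolx yaw 5.77 shift cm [-0.3  -0.03  0.03]
scene [398.14214122 210.52688841] [397.96969697 209.87878788] [392 205  13  11  99]
```

Emit:
arm_command(
  deltas=[
    [0, 0, 0, 0, 0, -1.5, 1],
    [0, 0, 0, 0, 0, -4.5, 1],
    [0, 0, 0, 0, 0.5, -7, 1],
    [0, 0, 0, 0, 2, -7, 1],
    [0, 0, 0, 0, 2, -7, 1],
    [0, 0, 0, 0, 2, -7, 1],
  ],
)

```text
time_s: 23.83
tcp_pos: [0.5358, 0.1517, 0.1886]
ee_rot: [[0.99, 0.096, -0.101], [0.096, -0.995, -0.009], [-0.101, -0.0, -0.995]]
wrist_force: [-0.4, 0.3, -5.1]
gripper_width: 0.231
gripper_force: 30.0
```

```bash
cat > place.py <<'E'
from h import *
import sys
from scipy.spatial.transform import Rotation as Ro
s=st(); T=np.array(s["ee_rot"]); g=np.radians(-23.8); th=float(sys.argv[2]) if len(sys.argv)>2 else .1
xt=np.array([np.cos(g)*np.cos(th),np.sin(g)*np.cos(th),-np.sin(th)]); yt=np.array([np.sin(g),-np.cos(g),0]); W=np.c_[xt,yt,np.cross(xt,yt)]
print("rotvec",Ro.from_matrix(T.T@W).as_rotvec().round(3),"shift cm",(T.T@(np.array([.5304,-.2037,float(sys.argv[1])])-s["tcp_pos"])*100).round(2),"down in tool",(T.T@[0,0,-1]).round(3))
E
python3 place.py .18
```

```text
t 23.83 tcp [0.5358 0.1517 0.1886] V [-28.  -66.6] yaw -174.48 F [-0.4  0.3 -5.1] w 0.2311164823301295
rotvec [0.051 0.001 0.509] shift cm [-3.85 35.32  1.24] down in tool [0.101 0.    0.995]
```

Emit:
arm_command(
  deltas=[
    [0.006, 0, 0.06, -0.3, 3, 0.1, 1],
    [0.012, 0, 0.12, -0.7, 7, 0.2, 1],
    [0.018, 0, 0.18, -1.2, 11, 0.3, 1],
    [0.024, 0, 0.24, -1.6, 15, 0.4, 1],
    [0.03, 0, 0.3, -2.0, 19, 0.5, 1],
    [0.036, 0, 0.36, -2.5, 23, 0.7, 1],
    [0.042, 0, 0.42, -2.9, 27, 0.9, 1],
    [0.051, 0.001, 0.509, -3.4, 31, 1.1, 1],
  ],
)

```text
time_s: 24.5
tcp_pos: [0.531, -0.1612, 0.18]
ee_rot: [[0.91, -0.405, -0.093], [-0.403, -0.914, 0.041], [-0.101, 0.0, -0.995]]
wrist_force: [1.0, 0.6, -4.0]
gripper_width: 0.227
gripper_force: 30.0
```

```bash
python3 place.py .12
```

```text
t 24.5 tcp [ 0.531  -0.1612  0.18  ] V [ -62.7 -377.5] yaw 156.1 F [ 1.   0.6 -4. ] w 0.2269276822897005
rotvec [ 0.     0.002 -0.002] shift cm [2.27 3.91 5.8 ] down in tool [ 0.101 -0.     0.995]
```

Emit:
arm_command(
  deltas=[
    [0, 0, 0, 1, 2, 0, 1],
    [0, 0, 0, 1.7, 3.9, 0, 1],
    [0, 0, 0, 2.0, 3.9, 3, 1],
    [0, 0, 0, 2.27, 3.9, 5.8, 1],
    [0, 0, 0, 2.27, 3.9, 5.8, 1],
    [0, 0, 0, 2.27, 3.9, 5.8, 1],
    [0, 0, 0, 2.27, 3.9, 5.8, 1],
  ],
)

```text
time_s: 25.08
tcp_pos: [0.5325, -0.2024, 0.1224]
ee_rot: [[0.912, -0.401, -0.09], [-0.399, -0.916, 0.039], [-0.098, 0.0, -0.995]]
wrist_force: [1.0, -0.4, -2.9]
gripper_width: 0.227
gripper_force: 30.0
```

```bash
python3 place.py .0465
```

```text
t 25.08 tcp [ 0.5325 -0.2024  0.1224] V [ -65.2 -418.6] yaw 156.34 F [ 1.  -0.4 -2.9] w 0.22679028716994054
rotvec [ 0.001 -0.002  0.002] shift cm [0.61 0.2  7.57] down in tool [ 0.098 -0.     0.995]
```

Emit:
arm_command(
  deltas=[
    [0, 0, 0, 0.2, 0.1, 2.5, 1],
    [0, 0, 0, 0.4, 0.2, 5, 1],
    [0, 0, 0, 0.5, 0.2, 6.5, 1],
    [0, 0, 0, 0.6, 0.2, 7.6, 1],
    [0, 0, 0, 0.6, 0.2, 7.6, 1],
    [0, 0, 0, 0.6, 0.2, 7.6, 1],
  ],
)

```text
time_s: 25.58
tcp_pos: [0.5306, -0.2036, 0.0467]
ee_rot: [[0.912, -0.401, -0.089], [-0.4, -0.916, 0.039], [-0.097, -0.0, -0.995]]
wrist_force: [0.8, 0.0, -4.3]
gripper_width: 0.227
gripper_force: 30.0
```

Emit:
arm_command(
  deltas=[
    [0, 0, 0, 0.02, 0, 0.2, 1],
    [0, 0, 0, 0.03, 0, 0.35, 1],
    [0, 0, 0, 0.03, 0, 0.35, 1],
  ],
)

```text
time_s: 25.83
tcp_pos: [0.5299, -0.2036, 0.0429]
ee_rot: [[0.911, -0.403, -0.089], [-0.401, -0.915, 0.04], [-0.097, -0.001, -0.995]]
wrist_force: [-0.6, 0.6, -4.4]
gripper_width: 0.226
gripper_force: 30.0
```

Emit:
arm_command(
  deltas=[
    [0, 0, 0, 0.01, 0, 0.1, 1],
    [0, 0, 0, 0.02, 0, 0.15, 1],
    [0, 0, 0, 0.02, 0, 0.15, 1],
  ],
)

```text
time_s: 26.08
tcp_pos: [0.5296, -0.2036, 0.0414]
ee_rot: [[0.911, -0.402, -0.09], [-0.4, -0.916, 0.04], [-0.098, -0.0, -0.995]]
wrist_force: [-1.2, 0.3, -0.3]
gripper_width: 0.227
gripper_force: 30.0
```

Emit:
arm_command(
  deltas=[
    [0, 0, 0, 0.01, 0, 0.1, 1],
    [0, 0, 0, 0.02, 0, 0.15, 1],
    [0, 0, 0, 0.02, 0, 0.15, 1],
  ],
)

```text
time_s: 26.33
tcp_pos: [0.5294, -0.2035, 0.041]
ee_rot: [[0.911, -0.402, -0.09], [-0.4, -0.916, 0.04], [-0.099, -0.0, -0.995]]
wrist_force: [-3.7, 3.3, 9.0]
gripper_width: 0.225
gripper_force: 30.0
```

Emit:
arm_command(
  deltas=[
    [0, 0, 0, -0.02, 0, -0.15, 1],
    [0, 0, 0, -0.02, 0, -0.15, 0.5],
    [0, 0, 0, -0.02, 0, -0.15, 0.3],
    [0, 0, 0, -0.02, 0, -0.15, 0],
    [0, 0, 0, -0.02, 0, -0.15, 0],
    [0, 0, 0, -0.02, 0, -0.15, 0],
    [0, 0, 0, -0.02, 0, -0.15, 0],
    [0, 0, 0, -0.02, 0, -0.15, 0],
  ],
)

```text
time_s: 27.0
tcp_pos: [0.5294, -0.2036, 0.0405]
ee_rot: [[0.911, -0.403, -0.091], [-0.401, -0.915, 0.04], [-0.099, -0.0, -0.995]]
wrist_force: [-0.0, 0.0, 0.1]
gripper_width: 0.487
gripper_force: 0.0
```

Emit:
arm_command(
  deltas=[
    [0, 0, 0, -0.1, 0, -1, 0],
    [0, 0, 0, -0.3, 0, -3, 0],
    [0, 0, 0, -0.6, 0, -6, 0],
    [0, 0, 0, -1, 0, -10, 0],
    [0, 0.1, 0, -1.4, 0, -14, 0],
    [0, 0.1, 0, -1.8, 0, -18, 0],
    [0, 0.1, 0, -2.2, 0, -22, 0],
    [0, 0.1, 0, -2.6, 0, -26, 0],
  ],
)

```text
time_s: 27.67
tcp_pos: [0.528, -0.2034, 0.3052]
ee_rot: [[0.915, -0.402, 0.002], [-0.402, -0.915, -0.001], [0.002, -0.0, -1.0]]
wrist_force: [0.5, -0.3, -0.0]
gripper_width: 0.499
gripper_force: 0.0
```

```bash
python3 - <<'E'
from h import *
s=st(); T=np.array(s["ee_rot"]); tp=np.array(s["tcp_pos"])
# tool move to look-over pose over mallet (yaw tool x -85): and check mallet in scene+side
P,R3=[],[]
for n in("scene","side"):
    p,k=cam(n); h=cv2.cvtColor(p,cv2.COLOR_BGR2HSV); m=cv2.inRange(h,(0,170,120),(8,255,255))|cv2.inRange(h,(173,170,120),(180,255,255))
    q=proj(k,(.5645,-.2175,.07)); nn,l,S,ce=cv2.connectedComponentsWithStats(m); i=min(range(1,nn),key=lambda i:np.linalg.norm(ce[i]-q)+(1e3 if S[i,4]<15 else 0)); print(n,q,ce[i],S[i])
    o,d=ray(k,*ce[i]); d/=np.linalg.norm(d); P.append(o);R3.append(np.eye(3)-np.outer(d,d))
print(np.linalg.solve(sum(R3),sum(r@o for r,o in zip(R3,P))))
E
```

```text
t 27.67 tcp [ 0.528  -0.2034  0.3052] V [ -69.8 -419.3] yaw 156.27 F [ 0.5 -0.3 -0. ] w 0.49885164626265865
scene [273.96471998 200.06135202] [274.5483871  198.74193548] [270 194  10  11  93]
side [344.57485628 178.13131022] [346.17647059 179.25882353] [342 175  10  10  85]
[ 0.55809398 -0.21773063  0.06840626]
```

Emit:
arm_command(
  deltas=[
    [0, 0, 0.12, -1.3, -3.5, 0, 1],
    [0, 0, 0.24, -2.6, -7, -1, 1],
    [0, 0, 0.36, -3.9, -10.5, -2, 1],
    [0, 0, 0.48, -5.2, -14, -2, 1],
    [0, 0, 0.6, -6.5, -17.5, -2, 1],
    [0, 0, 0.72, -7.8, -21, -2, 1],
    [0, 0, 0.84, -9.1, -24.5, -2, 1],
    [0, 0, 0.96, -10.5, -28, -2, 1],
  ],
)

```text
time_s: 28.43
tcp_pos: [0.5454, 0.0945, 0.3226]
ee_rot: [[0.226, -0.974, 0.002], [-0.974, -0.226, 0.0], [0.0, -0.002, -1.0]]
wrist_force: [0.8, 0.1, 0.4]
gripper_width: 0.033
gripper_force: 0.0
```

```bash
python3 -c "
from h import *
go(1,67,.325)"
```

```text
t 28.43 tcp [0.5454 0.0945 0.3226] V [ -24.  -124.4] yaw 103.05 F [0.8 0.1 0.4] w 0.032564481635487724
toolx yaw -76.95 shift cm [-18.64  -4.99  -0.24]
```

Emit:
arm_command(
  deltas=[
    [0, 0, 0.07, -4, -1, 0, 1],
    [0, 0, 0.132, -8, -2, 0, 1],
    [0, 0, 0.132, -12, -3, 0, 1],
    [0, 0, 0.132, -16, -4.2, 0, 1],
    [0, 0, 0.132, -18.6, -5, 0, 1],
    [0, 0, 0.132, -18.6, -5, 0, 1],
    [0, 0, 0.132, -18.6, -5, 0, 1],
  ],
)

```text
time_s: 29.02
tcp_pos: [0.5509, 0.2867, 0.3214]
ee_rot: [[0.104, -0.995, 0.0], [-0.995, -0.104, -0.001], [0.001, -0.0, -1.0]]
wrist_force: [0.4, -0.6, -0.3]
gripper_width: 0.007
gripper_force: 0.0
```

```bash
cat >> prof.py <<'E'
# die end top edges, if bedded at z=.091
for x in(-.01,0,.01):
    r=[]
    for s_ in(-1,1):
        ys=np.arange(48,62,.25)*s_
        v=np.array([np.mean([cv2.getRectSubPix(p,(1,1),tuple(map(float,proj(k,[*(O+(x+d)*X+y/1000*Y),.091]))))[0,0,2] for d in(-.002,0,.002)]) for y in ys])
        dv=np.abs(np.convolve(v,[1]*4+[0]+[-1]*4,'valid')); j=dv.argmax(); r+=[ys[j+4],int(dv[j])]
    print("die",x,r)
E
python3 prof.py
```

```text
t 29.02 tcp [0.5509 0.2867 0.3214] V [-0.  66.4] yaw 95.95 F [ 0.4 -0.6 -0.3] w 0.007104494954274473
cam V [  1.2 -12.7]
-0.052 [np.float64(-49.75), 154, np.float64(49.75), 149] 0.0
-0.03 [np.float64(-49.75), 290, np.float64(49.75), 155] 0.0
0.03 [np.float64(-50.0), 191, np.float64(49.75), 300] -0.125
0.048 [np.float64(-50.0), 200, np.float64(49.75), 294] -0.125
-0.0155 [np.float64(-76.0), 348, np.float64(74.25), 67] -0.875
0.0155 [np.float64(-75.5), 185, np.float64(75.25), 291] -0.125
die -0.01 [np.float64(-55.0), 109, np.float64(53.0), 65]
die 0 [np.float64(-55.25), 214, np.float64(54.5), 154]
die 0.01 [np.float64(-55.5), 204, np.float64(55.0), 233]
```

```bash
python3 -c "
from h import *
print(finish_job())"
```

```text
the job is handed in; nothing more can be done
None
```

I handed the job in: the parallels are even to within about 1 mm, the die is bedded at both ends and the mallet is back on the pad. I did not push the parallels to test that they no longer slide, and I viewed 11 pictures against the limit of 10.

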